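# Release the toggle clamp and move the mortar prism to the red tray

## Task

In this materials-testing lab a mortar prism sits clamped in the blue fixture. Flip the fixture's red-handled toggle clamp over centre so that it stays open, then lift the prism out and lay it flat on the floor of the empty red tray, setting it down rather than dropping it. Leave the clamp open.

Things in the scene. Friction and masses are not known exactly. Their poses are not given: they have to be found in the camera images.
- clamp_handle (a joint): Handle hinge of the toggle clamp, rad: 0 = clamped, handle upright; 1.2 = open, handle lying back from the prism. Its spring (dead centre near 0.5) pulls it back to 0 if let go earlier; once past, it throws it to 1.2 and keeps it there. Takes 3 to 9 N at the grip. The steel hold-down arm on the prism's end is linked to the handle: it swings up with it and stands nearly upright when open.
- handle_grip (a point): Middle of the clamp's red round grip, 18 mm diameter, 80 mm long. z runs along the handle to its free end, 40 mm on (up when clamped); the hinge is 85 mm down -z, 85 mm above the table, parallel to x. y, level when clamped, points away from the prism: push that way; 80 mm at this height is ample. Free space all round the grip; the arm lies below 100 mm, and its tip rises to 140 mm when open.
- prism_center (a point): Centre of the clamped mortar prism: light grey bar, 40 x 160 x 40 mm (x, y, z), 0.6 kg, z up, clamp at its +y end. It lies on the blue fixture's 20 mm base plate, centre 40 mm above the table. Steel locating blocks, up to 34 mm above the table, stand beside it only 50 mm and more from its middle: grip it there across x and lift straight up. The darker loose prism on the bench is not the one.
- red_tray_in (a point): Centre of the floor's upper face in the empty red tray, 4 mm above the table. Open tray fixed to the bench, 150 x 230 mm outside (x, y; long side along y), walls 4 mm thick, 28 mm high from the table. The grey metal tray of the same size, holding two broken prism halves, is not the one.
Things that resemble listed ones, but are neither listed nor needed, are in the scene too. Leave any orange or turquoise look-alike of the part that bears prism_center alone.

How it is judged (in metres and radians):
On the way:
1. the clamp is flipped open with the prism still in its seat (value of joint clamp_handle above 0.9 rad and distance of prism_center from where it was at the start of the episode below 0.02 m), for 0.2 s.
At the end, for the whole second after the job is handed in: The clamp is still open (handle past 0.9 rad) and the prism that was clamped lies at rest in the red tray, flat on its floor (long axis level within 5 degrees, centre within 25 mm above the floor) anywhere between the walls (value of joint clamp_handle above 0.9 rad and x of prism_center in the frame of red_tray_in between -0.06 and 0.06 m and y of prism_center in the frame of red_tray_in between -0.05 and 0.05 m and z of prism_center in the frame of red_tray_in below 0.025 m and angle between prism_center's own y axis and vertical between 1.48 and 1.66 rad and contact force between prism and red_tray above 1 N and distance of prism_center from where it was at the start of the episode above 0.1 m); the robot touches nothing.
It fails at once if the prism is dropped (falls freely from more than about 2 cm) (linear speed of prism above 0.65 m/s and contact force between the fingers and prism below 0.1 N).
It also fails if it takes over 51 s, if anything falls off the work surface, if the arm or the gripper's body presses on something with over 40 N, if the wrist force passes 120 N, or if a joint passes its speed limit or range.

## Robot

A 7-joint arm with a two-finger parallel gripper is mounted at the origin on the work surface. World frame = base frame: x ahead of the robot, y to its left, z up, the work surface at z = 0. Lengths are in mm, angles in rad, forces in N, time in s.
With the tool pointing down it reaches from about 400 to 850 mm from the base axis. Payload 4.5 kg.
Tool frame: the origin (TCP) lies at the very end of the fingers, on their centre line; the grasp point (between the pads) lies 19 mm behind it; z points along the fingers, y is the direction in which the jaws open and shut (so a half turn about z gives the same grasp; the last joint's range is limited). The gripper opens to 88 mm and grips with 3 to 60 N. Pads are 18 mm wide; open, the fingers measure 123 mm over their backs; the gripper's body (75 mm by 187 mm) begins 45 mm behind the grasp point.
Start: joints at [-1.101, 0.689, -0.195, 1.565, 0.157, 0.902, -0.215], TCP at [263.82, 566.617, 215.143] pointing down, gripper open.
Joint ranges: [-3.01, 3.01], [-0.46, 2.08], [-1.47, 1.51], [0.13, 2.56], [-1, 4.14], [0.04, 2.09], [-2.66, 2.66]. Speed limits (rad/s): [2.57, 2.57, 3.14, 3.14, 3.14, 3.14, 3.14].

## Interface

Orientations are given as a unit quaternion [w, x, y, z].
In Python, from station import monitor, grab_frame, bot gives the robot as it stands. The module is installed in compiled form; this text tells all that it offers.
- The arm moves only by the tool play_rows, never from a script. Its argument "increments" is a list of rows, each a list of 4 numbers: the shift along the tool's x, y, z in units of 25 mm (1.0 is 25 mm), then the turn about the tool's z in units of 5 degrees (1.0 is 5 degrees). A call has 1 to 20 rows; each row shifts and turns the pose as measured when the row begins, along the tool's axes as they then stand; what a row does not reach is not made up. A row lasts 1/12 s, in which the tool goes at most 41.7 mm and 7.16 degrees, less where a joint would pass 70% of its speed; a pose out of reach is approached as far as the arm can. A call is refused whole if a number of a shift passes 1 or a number of a turn 1, either way. A call with a gripper value outside its range is refused whole. "gripper" is the opening, from 0 (shut) to 1 (fully open), set as the call begins (left out, the last holds). The fingers move at their own pace and stop on an object; the grip force is fixed at half the most. Time passes only in rows, so rows that do not move let the fingers close. It gives the time, the measured TCP pose, the force and the opening at its end, in the units of the state.
- monitor.state(): the state, without advancing time (a new reading comes with each control period).
- grab_frame(name): name is "scene" or "top" or "wrist"; returns a dict with "frame" (384x512x3 uint8, blue, green, red), "fov_y" (degrees; the focal length in pixels is half the picture's height over the tangent of half this angle, whatever the lens; pixels are square), "cx", "cy" (the principal point, pixels), "dist" ([k1, k2, p1, p2, k3] as OpenCV has them; the pictures are not rectified), "R" (3x3) and "t" (3): a world point X has camera coordinates R X + t. Camera axes: x right, y down, z forward; pixel columns grow to the right and rows downward; lengths in mm; the calibration is good to about 2 mm. A picture is of the moment at which its call begins. There is no depth.
- bot.hand_in(): hands the job in, once; it reports no verdict.
The state is a dict: "clock": time; "q": joint angles; "dq": joint speeds; "joint_efforts": joint torques, N m; "tcp_pos": TCP position; "orientation": TCP orientation; "wrist_force": force on the tool from outside, world axes, zero at the start; "wrist_torque": the same for the moment, N m; "grip_width": finger opening in mm.
Only numpy, scipy, OpenCV 4.12 (cv2) and the standard library are available. Lean on these libraries where they do the work, as an engineer would, in place of code of your own. Each camera call takes 0.05 s, during which the arm holds its last target.

## Working session

There is one attempt and no reset: what is moved stays moved. The work goes in short steps, Python scripts to look and compute and a tool call to move; the robot and the scene stay as the last step left them, time stands still between calls to the robot, and variables do not carry over. Pictures are saved under pics/ and viewed, and the job is handed in when it is done.

Besides the shell and the picture viewer there is one more tool, called as name([rows], argument=value, ...), one row to a line, values as JSON. play_rows: Moves the arm, as the interface text tells. Its arguments: {"type":"object","properties":{"increments":{"type":"array"},"gripper":{"type":"number"}},"required":["increments"]}

```bash
mkdir -p pics
cat > h.py <<'E'
import numpy as np, cv2, pickle
from station import monitor, grab_frame, bot
def K(f):
    fl=192/np.tan(np.radians(f["fov_y"])/2); return np.array([[fl,0,f["cx"]],[0,fl,f["cy"]],[0,0,1.]])
def take(n,tag):
    f=grab_frame(n); cv2.imwrite(f"pics/{tag}.png",f["frame"]); pickle.dump(f,open(f"pics/{tag}.pkl","wb")); return f
def load(tag): return pickle.load(open(f"pics/{tag}.pkl","rb"))
def onz(f,px,z):
    u=cv2.undistortPoints(np.array([[px]],float),K(f),np.array(f["dist"],float))[0,0]
    R=np.array(f["R"]);t=np.array(f["t"]); d=R.T@np.array([u[0],u[1],1]); c=-R.T@t
    return c+d*(z-c[2])/d[2]
def proj(f,P):
    return cv2.projectPoints(np.array(P,float).reshape(-1,1,3),cv2.Rodrigues(np.array(f["R"],float))[0],np.array(f["t"],float),K(f),np.array(f["dist"],float))[0][:,0]
def crop(tag,x0,y0,x1,y1,s,out):
    im=cv2.imread(f"pics/{tag}.png")[y0:y1,x0:x1]; cv2.imwrite(f"pics/{out}.png",cv2.resize(im,None,fx=s,fy=s,interpolation=cv2.INTER_CUBIC))
E
python3 - <<'E'
from h import *
for n in("scene","top","wrist"):
    f=take(n,n+"0"); print(n,f["fov_y"],-np.array(f["R"]).T@f["t"])
print(monitor.state())
E
```

```text
scene 47.66136304808418 [1318.13735206  152.08340666  698.80108719]
top 53.822427602163856 [305.32905002 -23.8298245  980.28371737]
wrist 70.7854375388157 [197.28132322 596.77800282 385.36052209]
{'clock': 0.15, 'q': array([-1.10121171,  0.68974671, -0.19454836,  1.5660683 ,  0.15732182,
        0.90251378, -0.21508142]), 'dq': array([-0.00041805, -0.00080207,  0.00026037, -0.00451894,  0.00087307,
       -0.00165711,  0.00232183]), 'joint_efforts': array([-1.05848616e-03, -5.27861595e+01, -1.26826610e+00, -1.53588116e+01,
       -5.24526334e-02,  3.83158796e-03,  1.24154690e-04]), 'tcp_pos': array([263.64650281, 566.12375903, 214.5324932 ]), 'orientation': array([-9.19397484e-05,  2.16118932e-01,  9.76366814e-01, -6.65289435e-04]), 'wrist_force': array([ 1.23107891, -0.29510829, -0.74864255]), 'wrist_torque': array([-0.04983731, -0.027971  , -0.06809472]), 'grip_width': 87.99928187992377}
```

View pics/scene0.png

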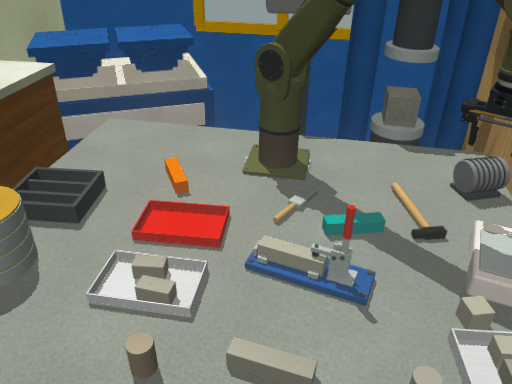

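View pics/top0.png

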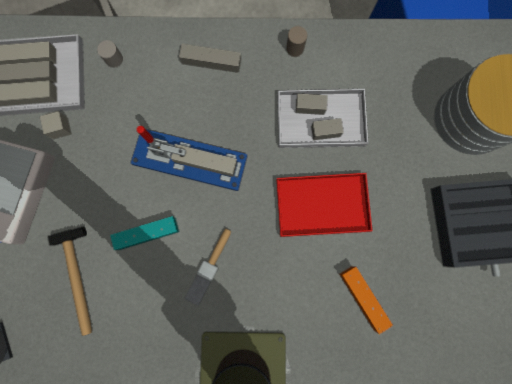

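View pics/wrist0.png

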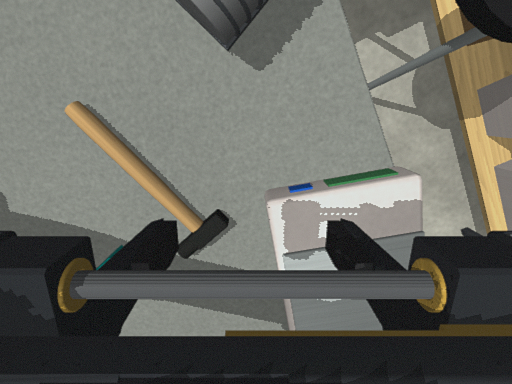

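Candidates for the prism: the grey bar in the blue fixture (top ~205,160), the loose darker prism (210,57), the orange bar (366,300) and the turquoise bar (145,233). Only the first is clamped in the blue fixture beside the red handle. For the tray, the red one (323,205) is empty and the grey one (322,117) holds the halves. I'll enlarge both to confirm.

Run:
```python
from h import *
crop("top0",120,110,260,200,5.5,"c1"); crop("top0",265,160,385,245,5,"c2"); crop("scene0",235,195,385,305,5,"c3")
```

```text
(no output)
```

View pics/c1.png

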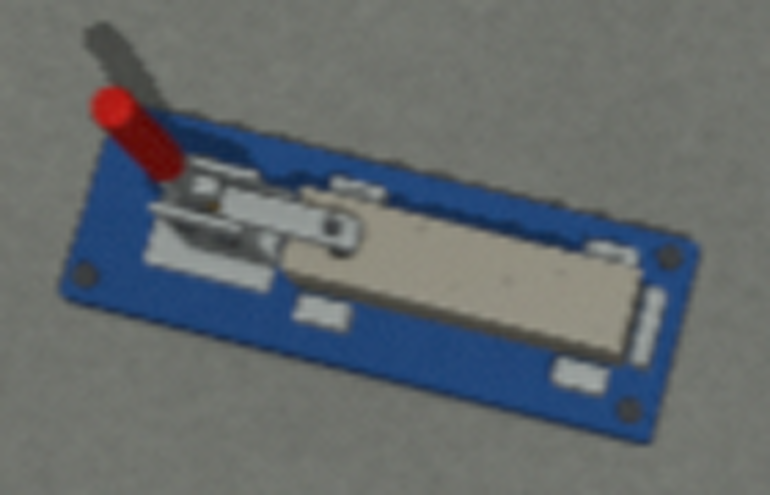

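View pics/c2.png

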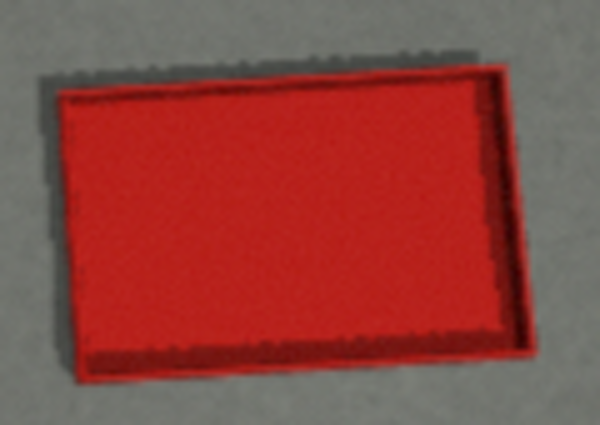

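View pics/c3.png

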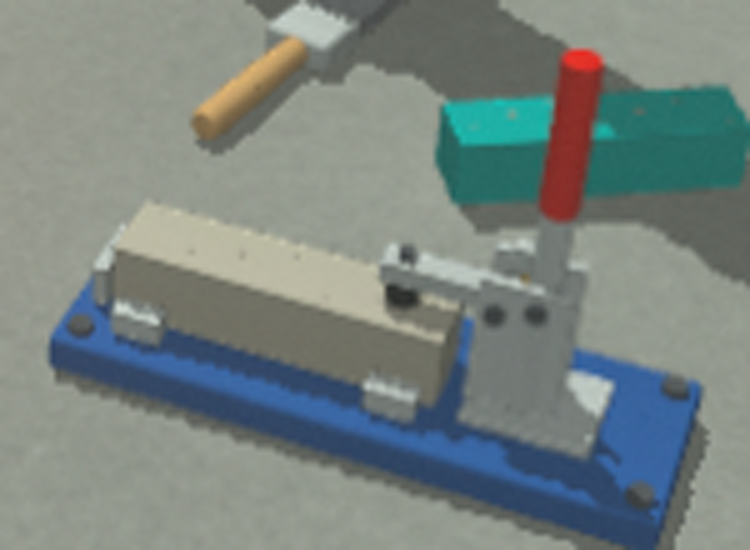

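Run:
```python
from h import *
f=load("top0"); s=load("scene0")
def c(pts,s,o): return [((x+.5)/s-.5+o[0],(y+.5)/s-.5+o[1]) for x,y in pts]
def show(n,p,z,ff=f):
    P=np.array([onz(ff,q,z)[:2] for q in p]); print(n,P.round(1).tolist(),"mean",P.mean(0).round(1)); return P
def edges(P):
    for i in range(4):
        d=P[(i+1)%4]-P[i]; print("   L %.1f ang %.1f"%(np.hypot(*d),np.degrees(np.arctan2(d[1],d[0]))))
P=show("prism",c([(640,268),(615,354),(283,268),(303,188)],5.5,(120,110)),60);edges(P)
P=show("tray",c([(57,90),(508,66),(537,355),(78,383)],5,(265,160)),28);edges(P)
show("htop",c([(114,106)],5.5,(120,110)),210)
show("hbot",c([(170,172)],5.5,(120,110)),130)
P=show("prismS",c([(150,203),(115,250),(443,338),(463,310)],5,(235,195)),60,s);edges(P)
show("htopS",c([(582,60)],5,(235,195)),210,s)
show("hbotS",c([(560,213)],5,(235,195)),130,s)
```

```text
prism [[527.1, 24.2], [487.2, 34.7], [524.9, 186.1], [562.4, 178.7]] mean [525.4 105.9]
   L 41.2 ang 165.3
   L 156.0 ang 76.0
   L 38.2 ang -11.2
   L 158.4 ang -102.9
tray [[485.6, -77.6], [501.1, -308.0], [354.1, -317.9], [336.8, -88.9]] mean [ 419.4 -198.1]
   L 230.9 ang -86.1
   L 147.4 ang -176.1
   L 229.7 ang 94.3
   L 149.3 ang 4.3
htop [[551.9, 219.5]] mean [551.9 219.5]
hbot [[549.0, 219.6]] mean [549.  219.6]
prismS [[491.4, 36.1], [530.2, 25.9], [561.7, 179.9], [540.5, 187.9]] mean [530.9 107.5]
   L 40.2 ang -14.6
   L 157.1 ang 78.5
   L 22.6 ang 159.4
   L 159.5 ang -107.9
htopS [[554.9, 220.8]] mean [554.9 220.8]
hbotS [[552.8, 222.2]] mean [552.8 222.2]
```

Confirmed: the light grey bar in the blue fixture, held under the steel arm with the red handle at its +y end, is the prism. Its y axis is about 77° in world. The red tray is empty and centred at about (419,-198), with its long axis at about 94°. First I'll turn the tool so its x axis runs along the prism's y (+78° about tool z), raise it and close the fingers.

play_rows([
  [0,0,-0.15,1],
  [0,0,-0.15,1],
  [0,0,-0.15,1],
  [0,0,-0.15,1],
  [0,0,-0.15,1],
  [0,0,-0.15,1],
  [0,0,-0.15,1],
  [0,0,-0.15,1],
  [0,0,-0.15,1],
  [0,0,-0.15,1],
  [0,0,-0.15,1],
  [0,0,-0.15,1],
  [0,0,-0.15,1],
  [0,0,-0.15,1],
  [0,0,-0.15,1],
  [0,0,-0.15,0.8],
], gripper=0)

```text
clock: 1.48
tcp_pos: [260.6, 561.4, 270.1]
orientation: [0.004, 0.808, 0.589, -0.008]
wrist_force: [-0.2, -0.5, 0.6]
grip_width: 0.2
```

```bash
cat >> h.py <<'E'
from scipy.spatial.transform import Rotation as Ro
def go(x,y,z,ang):
    s=monitor.state(); w,a,b,c=s["orientation"]; R=Ro.from_quat([a,b,c,w]).as_matrix()
    cur=np.degrees(np.arctan2(R[1,0],R[0,0])); d=R.T@(np.array([x,y,z])-s["tcp_pos"])
    print("t%.2f"%s["clock"],"tcp",s["tcp_pos"].round(1),"xang %.1f"%cur,"tilt z",R[:,2].round(3),"F",s["wrist_force"].round(1),"grip %.1f"%s["grip_width"],"q",s["q"].round(2))
    print("need units",(d/25).round(2),"turn",round(((cur-ang+180)%360-180)/5,2))
E
python3 -c "
from h import *
go(536,154,260,77)"
```

```text
t1.48 tcp [260.6 561.4 270.1] xang 72.2 tilt z [-0.009 -0.016 -1.   ] F [-0.2 -0.5  0.6] grip 0.2 q [-1.33  0.64  0.23  1.51 -0.16  1.03 -1.37]
need units [-12.15  15.46   0.56] turn -0.95
```

play_rows([
  [-0.65,0.85,0,-0.2],
  [-0.65,0.85,0,-0.2],
  [-0.65,0.85,0,-0.2],
  [-0.65,0.85,0,-0.2],
  [-0.65,0.85,0,-0.2],
  [-0.65,0.85,0,0],
  [-0.65,0.85,0,0],
  [-0.65,0.85,0,0],
  [-0.65,0.85,0,0],
  [-0.65,0.85,0,0],
  [-0.65,0.85,0,0],
  [-0.65,0.85,0,0],
  [-0.65,0.85,0,0],
  [-0.65,0.85,0,0],
  [0,0,0,0],
])

```text
clock: 2.73
tcp_pos: [500.7, 258.9, 267.2]
orientation: [0.003, 0.777, 0.629, -0.013]
wrist_force: [1.1, -1.1, -0.0]
grip_width: 0.4
```

```bash
python3 -c "
from h import *
go(536,154,260,77)"
```

```text
t2.73 tcp [500.7 258.9 267.2] xang 77.9 tilt z [-0.016 -0.02  -1.   ] F [ 1.1 -1.1 -0. ] grip 0.4 q [-0.68  0.56  0.19  1.68 -0.11  0.94 -0.66]
need units [-3.8   2.26  0.35] turn 0.19
```

play_rows([
  [-0.65,0.4,0,0],
  [-0.65,0.4,0,0],
  [-0.65,0.4,0,0],
  [-0.65,0.4,0,0.1],
  [-0.65,0.4,0,0.1],
  [-0.65,0.4,0,0],
  [0,0,0,0],
])

```text
clock: 3.32
tcp_pos: [538.4, 146.9, 266.4]
orientation: [0.002, 0.783, 0.622, -0.015]
wrist_force: [-0.4, -0.2, -0.0]
grip_width: 0.7
```

```bash
python3 -c "
from h import *
go(536,154,165,77)
f=take('scene','s1');take('wrist','w1');take('top','t1')"
```

```text
t3.32 tcp [538.4 146.9 266.4] xang 76.9 tilt z [-0.021 -0.021 -1.   ] F [-0.4 -0.2 -0. ] grip 0.7 q [-0.47  0.56  0.19  1.69 -0.11  0.93 -0.47]
need units [ 0.36 -0.09  4.05] turn -0.02
```

View pics/s1.png

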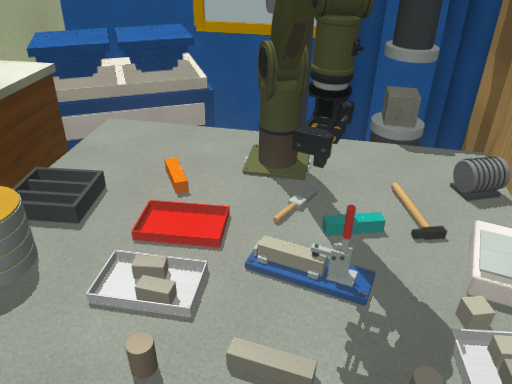

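View pics/w1.png

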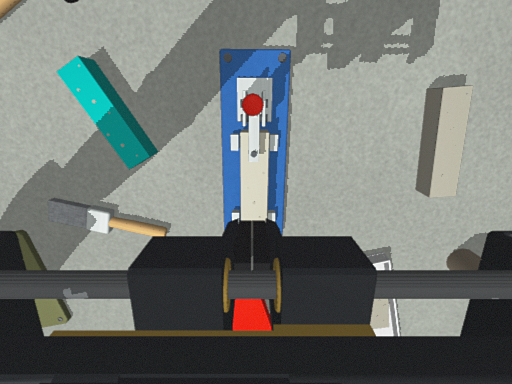

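```bash
python3 -c "
from h import *
s=load('s1');print(proj(s,[538,147,266]),proj(s,[525,106,60]))
w=load('w1');print('wrist proj',proj(w,[[538,147,266],[551.5,220,210],[525.4,106,60],[419,-198,4]]), -np.array(w['R']).T@w['t'])
W=lambda p,z:print(p,onz(w,p,z).round(1))
W((252,104),210);W((240,131),60);W((267,131),60);W((240,220),60);W((268,220),60)
crop('w1',200,40,310,240,3,'c4')
print(monitor.state()['tcp_pos'])"
```

```text
[[317.91061036 174.90894635]] [[291.97962395 247.67333966]]
wrist proj [[253.94889655 220.56203845]
 [250.7708109  106.0729403 ]
 [252.94308987 187.58170047]
 [235.43365827 329.83942322]] [556.7798387  223.20733519 435.43075004]
(252, 104) [552.8 221.3 210. ]
(240, 131) [526.2 189.3  60. ]
(267, 131) [562.3 181.1  60. ]
(240, 220) [494.7  59.8  60. ]
(268, 220) [536.2  50.6  60. ]
[536.79404642 152.96049972 266.14357093]
```

View pics/c4.png

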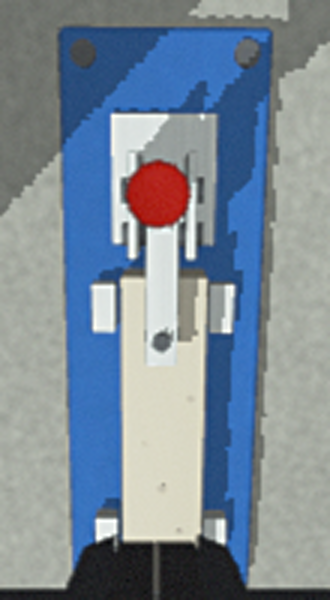

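View pics/t1.png

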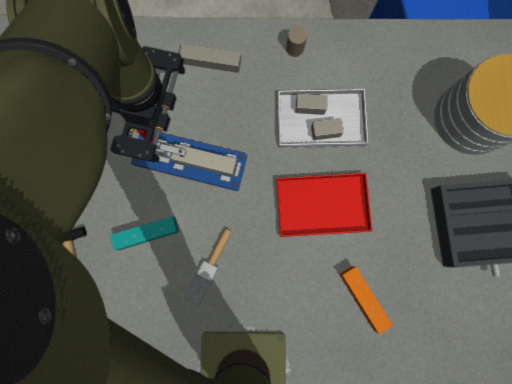

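The wrist view confirms the handle top at (552,221), directly ahead along tool +x. I'll descend to z≈167 on the prism side of it.

play_rows([
  [0,0,0.6,0],
  [0,0,0.6,0],
  [0,0,0.6,0],
  [0,0,0.6,0],
  [0,0,0.6,0],
  [0,0,0.6,0],
  [0,0,0.3,0],
  [0,0,0,0],
])

```text
clock: 4.13
tcp_pos: [530.6, 170.4, 165.0]
orientation: [-0.005, 0.774, 0.634, -0.01]
wrist_force: [0.4, -0.5, 0.0]
grip_width: 0.4
```

```bash
python3 -c "
from h import *
go(550,211,167,77)"
```

```text
t4.13 tcp [530.6 170.4 165. ] xang 78.6 tilt z [-0.022 -0.006 -1.   ] F [ 0.4 -0.5  0. ] grip 0.4 q [-0.47  0.68  0.14  1.81 -0.14  0.68 -0.45]
need units [ 1.75  0.44 -0.11] turn 0.33
```

play_rows([
  [0,0.25,0,0.2],
  [0,0.2,0,0.15],
  [0.3,0,0,0],
  [0.3,0,0,0],
  [0.3,0,0,0],
  [0.3,0,0,0],
  [0,0,0,0],
])

```text
clock: 4.72
tcp_pos: [552.2, 203.1, 167.7]
orientation: [-0.004, 0.783, 0.622, -0.008]
wrist_force: [-0.7, -4.5, -1.5]
grip_width: 0.6
```

```bash
python3 -c "
from h import *
go(569,291,167,77)
take('wrist','w2')"
```

```text
t4.72 tcp [552.2 203.1 167.7] xang 76.9 tilt z [-0.017 -0.003 -1.   ] F [-0.7 -4.5 -1.5] grip 0.6 q [-0.52  0.71  0.15  1.72 -0.15  0.74 -0.51]
need units [ 3.58 -0.15  0.01] turn -0.03
```

View pics/w2.png

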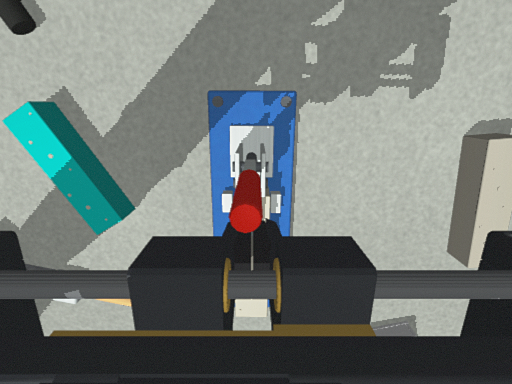

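The fingers are touching the red grip (top at about 246,217) and centred on it within a few mm. The reaction is 4.5 N. Now I'll push on.

play_rows([
  [0.3,0,0,0],
  [0.3,0,0,0],
  [0.3,0,0,0],
  [0.3,0,0,0],
  [0.3,0,0,0],
  [0.3,0,0,0],
  [0.3,0,0,0],
  [0.3,0,0,0],
  [0.3,0,0,0],
  [0.3,0,0,0],
  [0.3,0,0,0],
  [0,0,0,0],
  [0,0,0,0],
])

```text
clock: 5.85
tcp_pos: [571.0, 291.5, 165.7]
orientation: [-0.005, 0.783, 0.621, -0.009]
wrist_force: [1.0, -0.2, 0.3]
grip_width: 0.5
```

```bash
python3 -c "
from h import *
go(569,291,167,77)
take('wrist','w3');take('scene','s3')"
```

```text
t5.85 tcp [571.  291.5 165.7] xang 76.8 tilt z [-0.021 -0.003 -1.   ] F [ 1.  -0.2  0.3] grip 0.5 q [-0.63  0.78  0.17  1.55 -0.17  0.84 -0.62]
need units [-0.04 -0.07 -0.05] turn -0.03
```

View pics/s3.png

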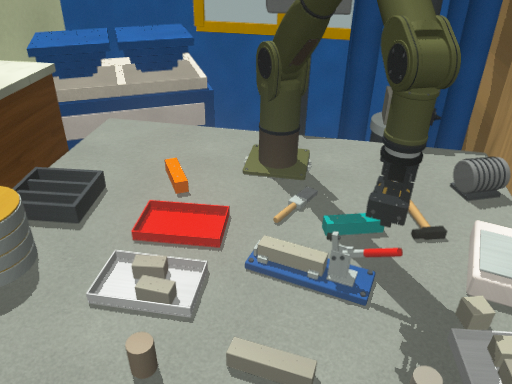

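View pics/w3.png

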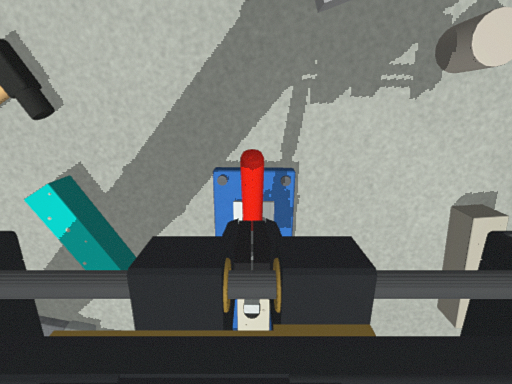

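The clamp is over centre: the handle lies back (scene 350-400,252), the hold-down arm stands upright and the prism is still seated. Next I'll raise the tool, go back over the prism and open the fingers.

play_rows([
  [0,0,-0.7,0],
  [0,0,-0.7,0],
  [-0.3,0,-0.7,0],
  [-0.8,0,0,0],
  [-0.8,0,0,0],
  [-0.8,0,0,0],
  [-0.8,0,0,0],
  [-0.8,0,0,0],
  [-0.8,0,0,0],
  [-0.8,0,0,0],
  [-0.8,0,0,0],
  [-0.4,0,0,0],
  [0,0,0,0],
  [0,0,0,0],
], gripper=1)

```text
clock: 7.12
tcp_pos: [528.4, 104.5, 224.1]
orientation: [-0.004, 0.787, 0.617, -0.009]
wrist_force: [0.3, -0.3, -0.9]
grip_width: 87.9
```

```bash
python3 -c "
from h import *
go(526,106.5,110,77)
take('wrist','w4');take('top','t4')"
```

```text
t7.12 tcp [528.4 104.5 224.1] xang 76.2 tilt z [-0.019 -0.004 -1.   ] F [ 0.3 -0.3 -0.9] grip 87.9 q [-0.38  0.58  0.17  1.81 -0.13  0.79 -0.39]
need units [ 0.09 -0.03  4.56] turn -0.15
```

View pics/w4.png

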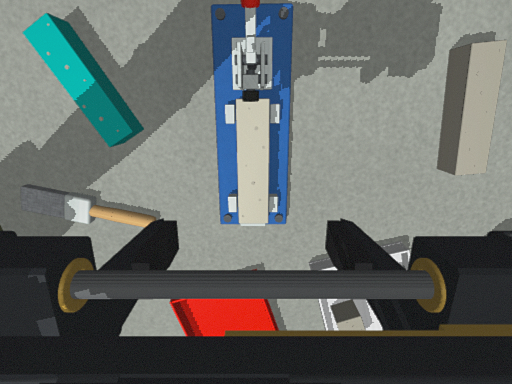

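View pics/t4.png

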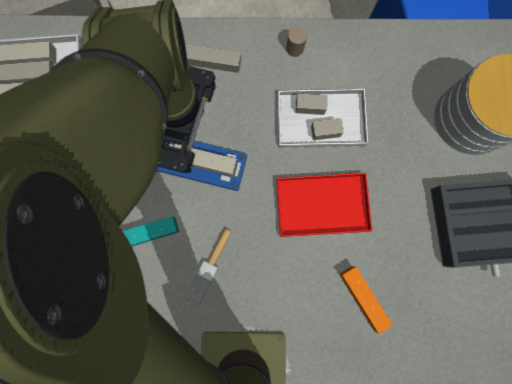

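```bash
python3 -c "
from h import *
w=load('w4')
crop('w4',205,70,305,235,3.6,'c5')
P=np.array([onz(w,p,60) for p in [(237,100),(269,98.5),(269,223),(239.5,223)]]);print(P.round(1),P.mean(0).round(1))
d=(P[0]+P[1]-P[2]-P[3])/2;print(np.hypot(d[0],d[1]),np.degrees(np.arctan2(d[1],d[0])))"
```

```text
[[527.2 186.2  60. ]
 [564.2 178.9  60. ]
 [529.1  23.4  60. ]
 [490.4  32.5  60. ]] [527.7 105.3  60. ]
158.7325394223443 76.93888309494359
```

View pics/c5.png

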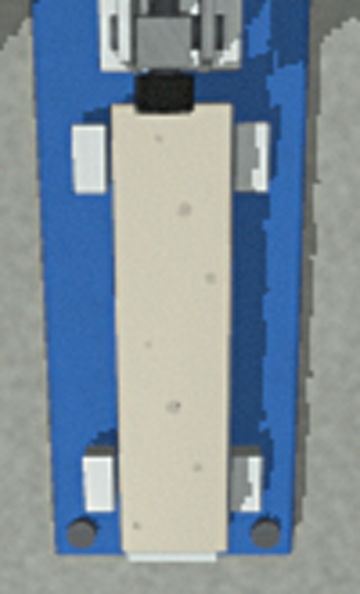

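play_rows([
  [0,0,0.5,-0.1],
  [0,0,0.5,0],
  [0,0,0.5,0],
  [0,0,0.5,0],
  [0,0,0.5,0],
  [0,0,0.5,0],
  [0,0,0.5,0],
  [0,0,0.5,0],
  [0,0,0.5,0],
  [0,0,0,0],
  [0,0,0,0],
])

```text
clock: 8.13
tcp_pos: [532.1, 126.8, 105.5]
orientation: [-0.007, 0.776, 0.631, -0.002]
wrist_force: [0.6, 0.1, 0.6]
grip_width: 88.3
```

```bash
python3 -c "
from h import *
go(527,105.5,30,77)"
```

```text
t8.13 tcp [532.1 126.8 105.5] xang 78.3 tilt z [-0.012  0.008 -1.   ] F [0.6 0.1 0.6] grip 88.3 q [-0.37  0.76  0.1   1.9  -0.17  0.5  -0.35]
need units [-0.89  0.01  3.01] turn 0.26
```

play_rows([
  [-0.45,0,0,0.15],
  [-0.45,0,0,0.1],
  [0,0,0,0],
  [-0.06,0,0.4,0],
  [-0.06,0,0.4,0],
  [-0.06,0,0.4,0],
  [-0.06,0,0.3,0],
  [0,0,0,0],
  [0,0,0,0],
])

```text
clock: 8.88
tcp_pos: [527.3, 97.3, 66.7]
orientation: [-0.006, 0.783, 0.622, 0.001]
wrist_force: [0.1, -0.6, 0.4]
grip_width: 88.3
```

```bash
python3 -c "
from h import *
go(527,105.5,30,77)"
```

```text
t8.88 tcp [527.3  97.3  66.7] xang 76.9 tilt z [-0.006  0.01  -1.   ] F [ 0.1 -0.6  0.4] grip 88.3 q [-0.31  0.81  0.08  1.95 -0.18  0.39 -0.32]
need units [ 0.3  -0.08  1.47] turn -0.02
```

play_rows([
  [0.3,-0.06,0,0],
  [0,0,0.3,0],
  [-0.03,0,0.35,0],
  [-0.03,0,0.35,0],
  [-0.03,0,0.3,0],
  [0,0,0,0],
  [0,0,0,0],
])

```text
clock: 9.47
tcp_pos: [527.2, 105.1, 30.8]
orientation: [-0.006, 0.783, 0.622, 0.001]
wrist_force: [0.3, 0.3, 0.1]
grip_width: 88.2
```

```bash
python3 -c "
from h import *
go(527,105.5,30,77)"
```

```text
t9.47 tcp [527.2 105.1  30.8] xang 77.0 tilt z [-0.005  0.011 -1.   ] F [0.3 0.3 0.1] grip 88.2 q [-0.31  0.88  0.06  1.96 -0.19  0.31 -0.32]
need units [ 0.01 -0.01  0.03] turn -0.0
```

Aligned. Close the gripper.

play_rows([
  [0,0,0,0],
  [0,0,0,0],
  [0,0,0,0],
  [0,0,0,0],
  [0,0,0,0],
  [0,0,0,0],
  [0,0,0,0],
  [0,0,0,0],
  [0,0,0,0],
  [0,0,0,0],
  [0,0,0,0],
  [0,0,0,0],
], gripper=0)

```text
clock: 10.47
tcp_pos: [527.3, 104.8, 31.7]
orientation: [-0.006, 0.783, 0.622, 0.002]
wrist_force: [-0.1, -1.4, -0.2]
grip_width: 39.5
```

```bash
python3 -c "
from h import *
go(527,105.5,150,77)"
```

```text
t10.47 tcp [527.3 104.8  31.7] xang 76.9 tilt z [-0.005  0.011 -1.   ] F [-0.1 -1.4 -0.2] grip 39.5 q [-0.31  0.87  0.06  1.96 -0.19  0.31 -0.32]
need units [ 0.07 -0.05 -4.73] turn -0.01
```

play_rows([
  [0,0,-0.2,0],
  [0,0,-0.2,0],
  [0,0,-0.2,0],
  [0,0,-0.2,0],
  [0,0,-0.2,0],
  [0,0,-0.2,0],
  [0,0,0,0],
])

```text
clock: 11.05
tcp_pos: [525.6, 104.0, 63.1]
orientation: [-0.007, 0.783, 0.622, -0.0]
wrist_force: [0.4, 0.4, -5.8]
grip_width: 39.0
```

```bash
python3 -c "
from h import *
go(527,105.5,150,77)"
```

```text
t11.05 tcp [525.6 104.   63.1] xang 77.0 tilt z [-0.009  0.01  -1.   ] F [ 0.4  0.4 -5.8] grip 39.0 q [-0.32  0.82  0.08  1.95 -0.18  0.38 -0.32]
need units [ 0.1   0.   -3.48] turn -0.01
```

Weight on the wrist is 5.8 N, so the prism is held. Raising further and then moving to the tray.

play_rows([
  [0,0,-0.4,0],
  [0,0,-0.4,0],
  [0,0,-0.4,0],
  [0,0,-0.4,0],
  [0,0,-0.4,0],
  [0,0,-0.3,0],
  [-0.3,0,0,0],
  [-0.5,-0.05,0,0],
  [-0.5,-0.05,0,0],
  [-0.5,-0.05,0,0],
  [-0.5,-0.05,0,0],
  [-0.5,-0.05,0,0],
  [-0.5,-0.05,0,0],
  [-0.5,-0.05,0,0],
  [-0.5,-0.05,0,0],
  [-0.3,0,0,0],
  [0,0,0,0],
])

```text
clock: 12.47
tcp_pos: [478.5, -26.9, 124.9]
orientation: [-0.007, 0.786, 0.618, -0.007]
wrist_force: [0.9, 0.3, -6.4]
grip_width: 39.5
```

```bash
python3 -c "
from h import *
go(419,-198,110,94.2)"
```

```text
t12.47 tcp [478.5 -26.9 124.9] xang 76.3 tilt z [-0.021  0.003 -1.   ] F [ 0.9  0.3 -6.4] grip 39.5 q [-0.08  0.67  0.07  2.07 -0.12  0.43 -0.15]
need units [-7.21 -0.68  0.62] turn -3.57
```

play_rows([
  [-0.3,0,0,-0.3],
  [-0.5,0,0,-0.3],
  [-0.5,0,0,-0.3],
  [-0.5,0,0,-0.3],
  [-0.5,0,0,-0.3],
  [-0.5,0,0,-0.3],
  [-0.5,0,0,-0.3],
  [-0.5,0,0,-0.3],
  [-0.5,0,0,-0.3],
  [-0.5,0,0,-0.3],
  [-0.5,0,0,-0.3],
  [-0.4,0,0,0],
  [0,0,0,0],
  [0,0,0,0],
])

```text
clock: 13.63
tcp_pos: [465.3, -172.8, 121.7]
orientation: [-0.011, 0.684, 0.73, -0.005]
wrist_force: [-0.4, 0.3, -5.3]
grip_width: 39.8
```

```bash
python3 -c "
from h import *
go(419,-198,110,94.2)"
```

```text
t13.63 tcp [ 465.3 -172.8  121.7] xang 93.7 tilt z [-0.022  0.008 -1.   ] F [-0.4  0.3 -5.3] grip 39.8 q [ 0.29  0.68 -0.05  2.02  0.06  0.47  0.26]
need units [-0.89 -1.9   0.5 ] turn -0.1
```

play_rows([
  [-0.2,-0.4,0,-0.1],
  [-0.2,-0.4,0,0],
  [-0.2,-0.4,0,0],
  [-0.2,-0.4,0,0],
  [-0.1,-0.3,0,0],
  [0,0,0,0],
  [0,0,0,0],
])

```text
clock: 14.22
tcp_pos: [412.5, -198.1, 122.5]
orientation: [-0.013, 0.68, 0.733, -0.005]
wrist_force: [-0.4, -0.5, -4.9]
grip_width: 39.4
```

```bash
python3 -c "
from h import *
go(419,-198,60,94.2)
take('scene','s5');take('top','t5')"
```

```text
t14.22 tcp [ 412.5 -198.1  122.5] xang 94.3 tilt z [-0.025  0.01  -1.   ] F [-0.4 -0.5 -4.9] grip 39.4 q [ 0.39  0.65 -0.06  2.12  0.09  0.4   0.33]
need units [-0.05  0.32  2.49] turn 0.03
```

View pics/s5.png

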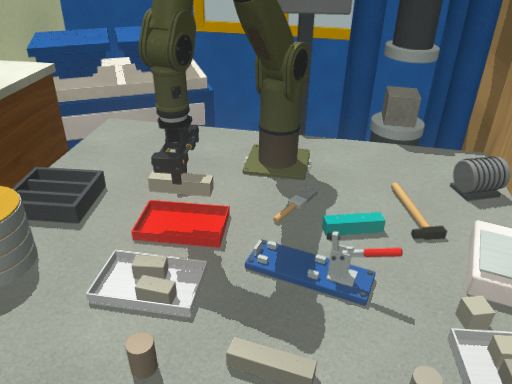

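View pics/t5.png

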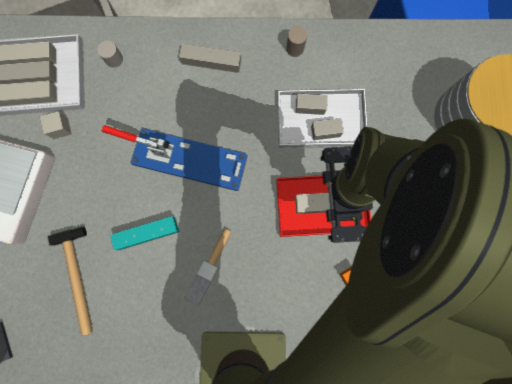

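Prism hangs level over the red tray, and the clamp is still open (top view: handle lying back at 120,132). Descending in stages.

play_rows([
  [0,0.15,0,0],
  [0,0.1,0.3,0],
  [0,0,0.3,0],
  [0,0,0.3,0],
  [0,0,0.3,0],
  [0,0,0.3,0],
  [0,0,0.3,0],
  [0,0,0.3,0],
  [0,0,0,0],
  [0,0,0,0],
])

```text
clock: 15.15
tcp_pos: [422.1, -194.9, 62.6]
orientation: [-0.012, 0.678, 0.735, -0.004]
wrist_force: [0.1, 0.5, -4.3]
grip_width: 39.1
```

```bash
python3 -c "
from h import *
go(419,-198,20,94.2)"
```

```text
t15.15 tcp [ 422.1 -194.9   62.6] xang 94.6 tilt z [-0.023  0.012 -1.   ] F [ 0.1  0.5 -4.3] grip 39.1 q [ 0.36  0.78 -0.04  2.14  0.1   0.25  0.31]
need units [-0.14 -0.1   1.7 ] turn 0.09
```

play_rows([
  [-0.1,-0.1,0.2,0],
  [0,0,0.25,0],
  [0,0,0.25,0],
  [0,0,0.25,0],
  [0,0,0.25,0],
  [0,0,0.2,0],
  [0,0,0.1,0],
  [0,0,0,0],
  [0,0,0,0],
])

```text
clock: 15.9
tcp_pos: [419.5, -198.0, 21.3]
orientation: [-0.011, 0.678, 0.735, -0.003]
wrist_force: [0.3, -0.1, -5.8]
grip_width: 39.3
```

```bash
python3 -c "
from h import *
go(419,-198,15.7,94.2)"
```

```text
t15.90 tcp [ 419.5 -198.    21.3] xang 94.6 tilt z [-0.021  0.011 -1.   ] F [ 0.3 -0.1 -5.8] grip 39.3 q [ 0.36  0.86 -0.03  2.16  0.11  0.15  0.31]
need units [-0.   -0.02  0.22] turn 0.08
```

play_rows([
  [0,0,0.08,0],
  [0,0,0.08,0],
  [0,0,0.06,0],
  [0,0,0,0],
  [0,0,0,0],
])

```text
clock: 16.32
tcp_pos: [420.1, -198.1, 16.0]
orientation: [-0.011, 0.678, 0.735, -0.003]
wrist_force: [0.1, 0.1, -5.4]
grip_width: 39.1
```

```bash
python3 -c "
from h import *
go(419,-198,15.7,94.2)"
```

```text
t16.32 tcp [ 420.1 -198.1   16. ] xang 94.6 tilt z [-0.02  0.01 -1.  ] F [ 0.1  0.1 -5.4] grip 39.1 q [ 0.36  0.87 -0.02  2.16  0.11  0.13  0.31]
need units [ 0.01 -0.04  0.01] turn 0.08
```

No contact yet (5.4 N still hanging), so a little lower.

play_rows([
  [0,0,0.06,0],
  [0,0,0.06,0],
  [0,0,0,0],
])

```text
clock: 16.57
tcp_pos: [420.1, -198.2, 16.3]
orientation: [-0.009, 0.678, 0.735, -0.003]
wrist_force: [0.7, 0.1, -5.3]
grip_width: 39.3
```

```bash
python3 -c "
from h import *
go(419,-198,14,94.2)"
```

```text
t16.57 tcp [ 420.1 -198.2   16.3] xang 94.6 tilt z [-0.017  0.009 -1.   ] F [ 0.7  0.1 -5.3] grip 39.3 q [ 0.36  0.87 -0.02  2.16  0.11  0.13  0.31]
need units [ 0.01 -0.04  0.09] turn 0.09
```

play_rows([
  [0,0,0.12,0],
  [0,0,0.12,0],
  [0,0,0,0],
])

```text
clock: 16.82
tcp_pos: [420.3, -198.7, 15.8]
orientation: [-0.007, 0.678, 0.735, -0.002]
wrist_force: [-0.0, -1.0, -5.0]
grip_width: 39.3
```

```bash
python3 -c "
from h import *
go(419,-198,14,94.2)
take('scene','s6')
crop('s6',110,160,250,260,5,'c6')"
```

```text
t16.82 tcp [ 420.3 -198.7   15.8] xang 94.6 tilt z [-0.013  0.006 -1.   ] F [-0. -1. -5.] grip 39.3 q [ 0.36  0.87 -0.02  2.16  0.11  0.12  0.31]
need units [ 0.03 -0.05  0.07] turn 0.08
```

View pics/c6.png

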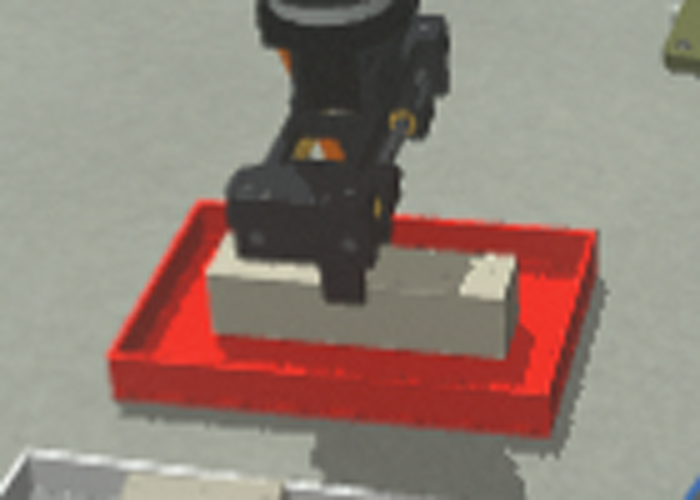

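play_rows([
  [0,0,0.2,0],
  [0,0,0.2,0],
  [0,0,0,0],
])

```text
clock: 17.12
tcp_pos: [421.0, -200.0, 10.9]
orientation: [-0.004, 0.678, 0.735, -0.002]
wrist_force: [0.8, -0.0, -6.1]
grip_width: 39.7
```

```bash
python3 -c "
from h import *
go(419,-198,14,94.2)"
```

```text
t17.12 tcp [ 421.  -200.    10.9] xang 94.6 tilt z [-0.008  0.003 -1.   ] F [ 0.8 -0.  -6.1] grip 39.7 q [ 0.35  0.88 -0.01  2.17  0.11  0.1   0.31]
need units [ 0.09 -0.07 -0.12] turn 0.07
```

Still no contact at TCP 10.9, although the geometry predicted contact near 15.7. I'll check the prism's height in the picture before going lower.

```bash
python3 -c "
from h import *
f=take('scene','s7')
go(419,-198,14,94.2)
crop('s7',125,185,235,255,7,'c7')
a=np.radians(94.4);ex=np.array([np.sin(a),-np.cos(a),0]);ey=np.array([np.cos(a),np.sin(a),0])
s=monitor.state()['tcp_pos']
for b in (0,4,8,12):
  c=np.array([s[0],s[1],b])
  P=[c+20*ex+80*ey,c+20*ex-80*ey,c+20*ex+80*ey+[0,0,40],c+20*ex-80*ey+[0,0,40]]
  print(b,((proj(f,P)-[125,185]+.5)*7-.5).round(0).tolist())
"
```

```text
t17.17 tcp [ 421.1 -200.1   10.7] xang 94.6 tilt z [-0.008  0.003 -1.   ] F [ 0.4  0.5 -5. ] grip 39.9 q [ 0.35  0.88 -0.01  2.17  0.11  0.1   0.31]
need units [ 0.09 -0.08 -0.13] turn 0.07
0 [[595.0, 340.0], [184.0, 305.0], [591.0, 253.0], [172.0, 220.0]]
4 [[594.0, 331.0], [183.0, 297.0], [590.0, 244.0], [171.0, 211.0]]
8 [[594.0, 323.0], [182.0, 288.0], [590.0, 236.0], [170.0, 202.0]]
12 [[594.0, 314.0], [180.0, 280.0], [590.0, 227.0], [169.0, 193.0]]
```

View pics/c7.png

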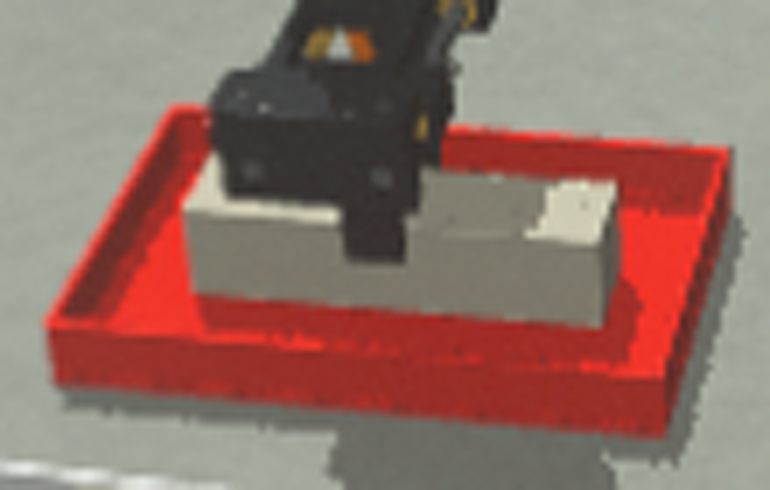

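The prism looks level with its bottom at z≈5–6, just above the floor, so I'll creep down on force.

play_rows([
  [0,0,0.12,0],
  [0,0,0,0],
  [0,0,0,0],
])

```text
clock: 17.42
tcp_pos: [421.5, -200.5, 9.1]
orientation: [-0.003, 0.678, 0.735, -0.002]
wrist_force: [0.3, 0.6, 3.2]
grip_width: 40.2
```

```bash
python3 -c "
from h import *
go(419,-198,14,94.2); s=monitor.state(); print(s['wrist_torque'], s['joint_efforts'].round(1))"
```

```text
t17.42 tcp [ 421.5 -200.5    9.1] xang 94.6 tilt z [-0.006  0.002 -1.   ] F [0.3 0.6 3.2] grip 40.2 q [ 0.35  0.89 -0.01  2.17  0.12  0.09  0.31]
need units [ 0.11 -0.09 -0.19] turn 0.07
[-0.08203401  0.21656177  0.03274282] [  0.1 -45.9   1.3  -1.9  -0.   -0.2  -0. ]
```

Contact: wrist Fz went from about -5.5 N to +3.2 N, so the floor carries the prism. I'll open only partway so the fingers stay clear of the tray walls.

play_rows([
  [0,0,0,0],
  [0,0,0,0],
  [0,0,0,0],
  [0,0,0,0],
  [0,0,0,0],
  [0,0,0,0],
], gripper=0.7)

```text
clock: 17.92
tcp_pos: [422.1, -200.6, 7.1]
orientation: [-0.003, 0.678, 0.735, -0.002]
wrist_force: [-1.5, -0.6, -0.3]
grip_width: 61.7
```

```bash
python3 -c "
from h import *
go(419,-198,14,94.2)"
```

```text
t17.92 tcp [ 422.1 -200.6    7.1] xang 94.6 tilt z [-0.007  0.002 -1.   ] F [-1.5 -0.6 -0.3] grip 61.7 q [ 0.35  0.89 -0.01  2.17  0.12  0.09  0.31]
need units [ 0.11 -0.12 -0.28] turn 0.07
```

play_rows([
  [0,0,-0.2,0],
  [0,0,-0.2,0],
  [0,0,-0.3,0],
  [0,0,-0.3,0],
  [0,0,-0.3,0],
  [0,0,-0.4,0],
  [0,0,-0.4,0],
  [0,0,-0.5,0],
  [0,0,-0.5,0],
  [0,0,-0.5,0],
  [0,0,-0.5,0],
  [0,0,-0.5,0],
  [0,0,-0.5,0],
  [0,0,-0.3,0],
  [0,0,0,0],
  [0,0,0,0],
])

```text
clock: 19.25
tcp_pos: [422.4, -201.3, 159.2]
orientation: [0.0, 0.679, 0.734, -0.001]
wrist_force: [-0.0, -0.3, -1.0]
grip_width: 61.8
```

```bash
python3 -c "
from h import *
go(419,-198,140,94.2)
take('scene','s8');take('top','t8');take('wrist','w8');crop('s8',110,150,410,300,2.6,'c8')"
```

```text
t19.25 tcp [ 422.4 -201.3  159.2] xang 94.5 tilt z [-0.    -0.001 -1.   ] F [-0.  -0.3 -1. ] grip 61.8 q [ 0.39  0.58 -0.07  2.09  0.09  0.47  0.33]
need units [ 0.14 -0.13  0.77] turn 0.06
```

View pics/c8.png

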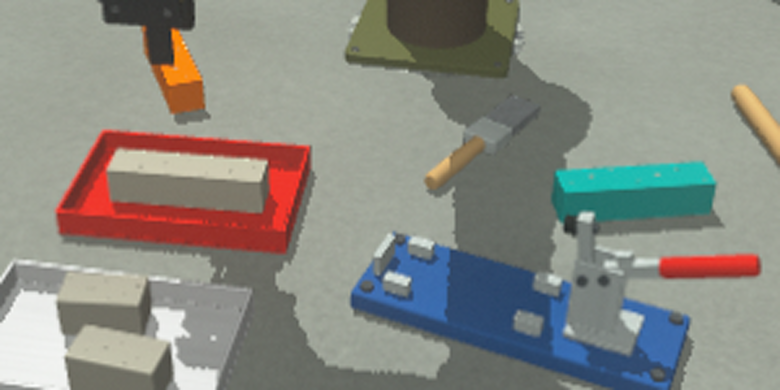

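View pics/t8.png

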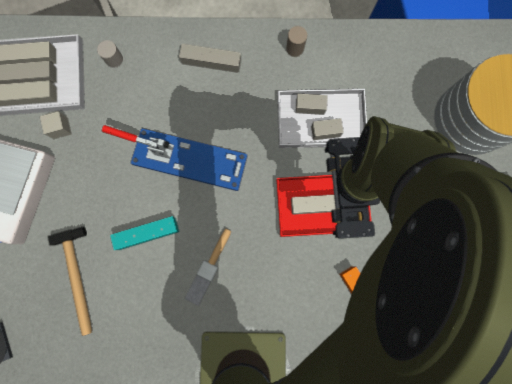

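View pics/w8.png

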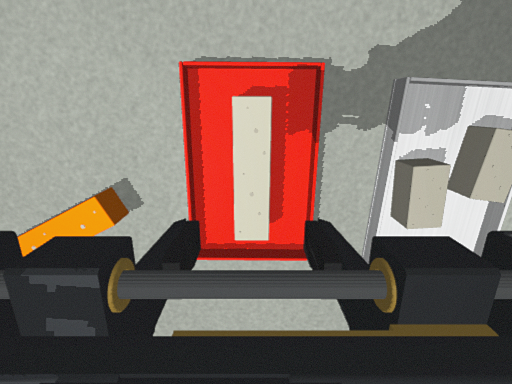

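```bash
python3 -c "
from h import *
w=load('w8')
P=np.array([onz(w,p,44) for p in [(233,97),(271,97),(269,240),(235,240)]]);T=np.array([onz(w,p,28) for p in [(180,62),(324,63)]]);print(P.round(1).tolist(),P.mean(0).round(1),T.round(1).tolist())
print(monitor.state()['dq'].round(3)); print(bot.hand_in())"
```

```text
[[396.2, -120.7, 44.0], [434.2, -117.7, 44.0], [447.7, -275.9, 44.0], [408.0, -279.0, 44.0]] [ 421.5 -198.3   44. ] [[338.9, -90.5, 28.0], [486.1, -79.8, 28.0]]
[-0.002  0.009 -0.     0.002 -0.003  0.     0.   ]
the job is handed in; nothing more can be done
None
```

I pushed the red handle over centre with the closed fingers, and the clamp stayed open with the prism still in its seat. I then gripped the prism across its middle, lifted it out, set it down in the red tray, backed off and handed in at about 19 s.

**Last checks:**
- **Prism:** it lies flat at about (421.5, -198), roughly 2 mm from the tray centre I measured at (419, -198).
- **Clamp and robot:** the handle is lying back with the hold-down arm upright. The gripper is about 150 mm above the tray floor, with near-zero force and touching nothing.

**One disagreement:** I expected the prism to touch the floor with the fingertips (TCP) at about 15.7 mm, but the wrist force only showed contact at about 9 mm. The camera put its underside at about 5–6 mm just before that. I lowered it by force and released it only once the force had gone from about -5.5 N to +3.2 N. I did not find out where the roughly 6 mm difference comes from.

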